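# Find the unlatched flap of the scrap trough and push it open

### The job

The scrap trough on the bench has four identical flaps; three are latched and one is free. Press on the flaps with the fingertips to find the one that rocks, then push that flap down wide open, well past 45 degrees, and leave it standing open with the fingers clear. Pick nothing up and leave the jar, tape, screwdriver and bottle where they are.

Things in the scene. Friction and masses are not known exactly. Their poses are not given: they have to be found in the camera images.
- trough: Green-painted steel scrap trough fixed to the bench, 130 (x) x 464 (y) x 100 mm high. Origin: centre of its underside. x points away from the robot across it, y left along its row of flaps, z up. Its top is four identical aluminium flaps, 112 mm apart along y, flush with the rims (15 mm wide front and back). Each closes its own compartment, 100 (x) x 104 (y) mm, 95 mm deep.
- flap1 (a joint): Angle of the flap leftmost (+y end): 0 closed, grows as its near part tips down, stop at 1.2 rad. Flap 97 (x) x 100 (y) x 4 mm on a pin along y: 75 mm on the robot's side of the pin goes down, 22 mm beyond it comes up. Three flaps, drawn anew each time, are latched and give at most 2 mm (0.04 rad); the free one tips under 2 to 6 N at its press point and stays where left.
- flap1_press (a point): Press point on the top face of flap1, on the middle of its width, 45 mm from the pin on the robot's side (30 mm in from its near edge), in the middle of four thin dark ribs; it moves with the flap. 18.5 mm on the robot's side of the trough's centre line, 100 mm above the bench when closed.
- flap1_hinge (a point): Point on the top face of flap1 over its pin, middle of its width; 26.5 mm beyond the trough's centre line, 100 mm above the bench.
- flap2 (a joint): Angle of the flap second from the left: 0 closed, grows as its near part tips down, stop at 1.2 rad. Flap 97 (x) x 100 (y) x 4 mm on a pin along y: 75 mm on the robot's side of the pin goes down, 22 mm beyond it comes up. Three flaps, drawn anew each time, are latched and give at most 2 mm (0.04 rad); the free one tips under 2 to 6 N at its press point and stays where left.
- flap2_press (a point): Press point on the top face of flap2, on the middle of its width, 45 mm from the pin on the robot's side (30 mm in from its near edge), in the middle of four thin dark ribs; it moves with the flap. 18.5 mm on the robot's side of the trough's centre line, 100 mm above the bench when closed.
- flap2_hinge (a point): Point on the top face of flap2 over its pin, middle of its width; 26.5 mm beyond the trough's centre line, 100 mm above the bench.
- flap3 (a joint): Angle of the flap third from the left: 0 closed, grows as its near part tips down, stop at 1.2 rad. Flap 97 (x) x 100 (y) x 4 mm on a pin along y: 75 mm on the robot's side of the pin goes down, 22 mm beyond it comes up. Three flaps, drawn anew each time, are latched and give at most 2 mm (0.04 rad); the free one tips under 2 to 6 N at its press point and stays where left.
- flap3_press (a point): Press point on the top face of flap3, on the middle of its width, 45 mm from the pin on the robot's side (30 mm in from its near edge), in the middle of four thin dark ribs; it moves with the flap. 18.5 mm on the robot's side of the trough's centre line, 100 mm above the bench when closed.
- flap3_hinge (a point): Point on the top face of flap3 over its pin, middle of its width; 26.5 mm beyond the trough's centre line, 100 mm above the bench.
- flap4 (a joint): Angle of the flap rightmost (-y end): 0 closed, grows as its near part tips down, stop at 1.2 rad. Flap 97 (x) x 100 (y) x 4 mm on a pin along y: 75 mm on the robot's side of the pin goes down, 22 mm beyond it comes up. Three flaps, drawn anew each time, are latched and give at most 2 mm (0.04 rad); the free one tips under 2 to 6 N at its press point and stays where left.
- flap4_press (a point): Press point on the top face of flap4, on the middle of its width, 45 mm from the pin on the robot's side (30 mm in from its near edge), in the middle of four thin dark ribs; it moves with the flap. 18.5 mm on the robot's side of the trough's centre line, 100 mm above the bench when closed.
- flap4_hinge (a point): Point on the top face of flap4 over its pin, middle of its width; 26.5 mm beyond the trough's centre line, 100 mm above the bench.
- jar: Amber glass jar with a steel lid, 60 mm across, 85 mm tall, standing loose off one end of the trough; bystander. Origin: centre of its underside.
- tape: Roll of brown tape lying flat, 90 mm across, 30 mm high, loose off one end of the trough; bystander. Origin: centre of its underside.
- screwdriver: Screwdriver lying loose on the bench beyond the trough, about 200 mm long, along its own x; bystander. Origin: on the bench at about its middle.
- sprayer: White plastic bottle, 64 mm across, 150 mm tall, standing loose beyond the trough; bystander. Origin: centre of its underside.

How it is judged:
By the outcome, as a careful person would: the job done as asked, in the order asked, and still so for the second after the job is handed in, with the robot touching nothing.
It also fails if it takes over 48 s, if anything falls off the work surface, if the arm or the gripper's body presses on something with over 40 N, if the wrist force passes 120 N, or if a joint passes its speed limit or range.

### The arm

A 7-joint arm with a two-finger parallel gripper is mounted at the origin on the work surface. World frame = base frame: x ahead of the robot, y to its left, z up, the work surface at z = 0. Lengths are in m, angles in degrees, forces in N, time in s.
With the tool pointing down it reaches from about 0.4 to 0.85 m from the base axis. Payload 10.4 kg.
Tool frame: the origin (TCP) lies at the very end of the fingers, on their centre line; the grasp point (between the pads) lies 19 mm behind it; z points along the fingers, y is the direction in which the jaws open and shut (so a half turn about z gives the same grasp; the last joint's range is limited). The gripper opens to 87 mm and grips with 3 to 60 N. Pads are 19 mm wide; open, the fingers measure 117 mm over their backs; the gripper's body (75 mm by 190 mm) begins 51 mm behind the grasp point.
Start: joints at [75.023, 19.034, -3.707, 83.658, 1.238, 77.344, -5.071], TCP at [0.148, -0.607, 0.194] pointing down, gripper open.
Joint ranges: [-148.97, 148.97], [-28.65, 121.19], [-84.17, 76.75], [9.2, 138.47], [-72.65, 252.65], [3.7, 117.97], [-149.18, 149.18]. Speed limits (degrees/s): [127.2, 127.2, 159.86, 159.86, 180, 180, 180].

### API

Orientations are given as a 3x3 rotation matrix whose columns are the frame's x, y, z axes.
In Python, from workcell import robot gives the robot as it stands.
- The arm moves only by the tool servo_tool, never from a script. Its argument "series" is a list that holds one entry, the list of rows, each a list of 7 numbers: the shift along the tool's x, y, z scaled (see below), then the turn, a rotation vector about the tool's x, y, z scaled (see below), then the gripper command: -1 is fully open, 1 is shut, values between are in proportion. In form: [[[tx, ty, tz, rx, ry, rz, gripper], ...]]. A call has 1 to 10 rows; each row is the pose to reach, as a shift and turn from the pose commanded when the call began, along the tool's axes at that moment, turning the shorter way round; what a row does not reach only later rows make up. The controller multiplies each number of a shift by 0.12 m and each number of a turn by pi rad. A row lasts 1/12 s, in which the tool goes at most 41.7 mm and 7.16 degrees, less where a joint would pass 70% of its speed; a pose out of reach is approached as far as the arm can. A call with a number of a shift or a turn outside -1 to 1 is refused whole. A call with a gripper value outside its range is refused whole. The fingers move at their own pace and stop on an object; "squeeze" is the grip in N (left out, the last holds). Time passes only in rows, so rows that repeat a pose let the fingers close. It gives the time, the measured TCP pose, the force and the opening at its end, in the units of the state.
- robot.get_obs(): the state, without advancing time (a new reading comes with each control period).
- robot.read_camera(name): name is "side" or "top" or "wrist"; returns a dict with "color" (420x560x3 uint8, red, green, blue), "fovy" (degrees; the focal length in pixels is half the picture's height over the tangent of half this angle, whatever the lens; pixels are square), "cx", "cy" (the principal point, pixels), "R" (3x3) and "t" (3): a world point X has camera coordinates R X + t. Camera axes: x right, y down, z forward; pixel columns grow to the right and rows downward; lengths in m; the calibration is good to about 2 mm. A picture is of the moment at which its call begins. There is no depth.
- robot.job_done(): hands the job in, once; it reports no verdict.
Trained networks look in a picture, given as the dict that the camera call returned (one of the last four; its "shot" number tells which), for a name from the list of things; names that differ only in an ending like _2 or _b are one class to them, and where a whole thing is asked for, a point or a joint stands for the part that bears it (a point fixed in the world has none). Each returns a list of dicts, best first, with "score" (0 to 1); they miss things now and then, are a little off and sometimes report something else, mostly with a low value. They report only what shows in the picture. A call takes as long as a camera call.
- robot.recognise(target, picture): "extent" ([left, top, right, bottom] in pixels, round what is visible of it).
- robot.regions_of(target, picture): "region" (420x560 bool, what is visible of it) and "extent" ([left, top, right, bottom] in pixels, round what is visible of it).
- robot.spot_point(target, picture): "centre" ([row, column] in pixels: a listed point, or the origin of a listed thing).
The state is a dict: "time": time; "joints": joint angles; "joint_velocities": joint speeds; "joint_torque": joint torques, N m; "ee_pos": TCP position; "orientation": TCP orientation; "contact_force": force on the tool from outside, world axes, zero at the start; "ft_torque": the same for the moment, N m; "opening": opening from 0.0 (shut) to 1.0 (fully open).
Only numpy, scipy, OpenCV 4.12 (cv2) and the standard library are available. Lean on these libraries where they do the work, as an engineer would, in place of code of your own. Each camera call takes 0.05 s, during which the arm holds its last target. There are 200 camera calls.

## Working session

There is one attempt and no reset: what is moved stays moved. The work goes in short steps, Python scripts to look and compute and a tool call to move; the robot and the scene stay as the last step left them, time stands still between calls to the robot, and variables do not carry over. Pictures are saved under pics/ and viewed, on a budget of 10 in all, crops included, one or two more only if the job needs it, and the job is handed in when it is done.

Besides the shell and the picture viewer there is one more tool, called after "Call:" as name([rows], argument=value, ...), one row to a line, values as JSON. servo_tool: Moves the arm, as the interface text tells. Shifts and turns lie within -1 to 1; 1 stands for 0.12 m of shift or pi rad of turn. Its arguments: {"type":"object","properties":{"series":{"type":"array","items":{"type":"array","items":{"type":"array","items":{"type":"number","minimum":-1,"maximum":1}}}},"squeeze":{"type":"number"}},"required":["series"]}

```bash
mkdir -p pics; cat > h.py <<'E'
import numpy as np, cv2
from workcell import robot
def K(p):
    f=p["color"].shape[0]/2/np.tan(np.radians(p["fovy"])/2); return f,p["cx"],p["cy"]
def ray(p,rc):
    f,cx,cy=K(p); R=np.array(p["R"]); t=np.array(p["t"])
    d=R.T@np.array([(rc[1]-cx)/f,(rc[0]-cy)/f,1]); return -R.T@t, d/np.linalg.norm(d)
def atz(p,rc,z):
    c,d=ray(p,rc); return c+d*(z-c[2])/d[2]
def tri(obs):
    A=np.zeros((3,3));b=np.zeros(3)
    for p,rc in obs:
        c,d=ray(p,rc);M=np.eye(3)-np.outer(d,d);A+=M;b+=M@c
    return np.linalg.solve(A,b)
def proj(p,X):
    f,cx,cy=K(p); q=np.array(p["R"])@X+np.array(p["t"]); return np.array([cy+f*q[1]/q[2],cx+f*q[0]/q[2]])
E
python3 - <<'E'
from h import *
np.set_printoptions(precision=3,suppress=True)
P={n:robot.read_camera(n) for n in("side","top")}
im=[]
for n,p in P.items():
    print(n,p["fovy"],ray(p,(210,280)))
    v=p["color"][:,:,::-1].copy()
    for t in ["trough"]+["flap%d_press"%i for i in(1,2,3,4)]+["flap%d_hinge"%i for i in(1,2,3,4)]+["jar","tape","screwdriver","sprayer"]:
        r=robot.spot_point(t,p)
        z=0.1 if "flap" in t else 0
        for q in r[:5 if t in("flap1_press","flap1_hinge") else 1]:
            c=q["centre"]; print(n,t,round(q["score"],2),np.round(c),atz(p,c,z))
            cv2.circle(v,(int(c[1]),int(c[0])),3,(0,0,255),-1); cv2.putText(v,t[:5]+t[-5:],(int(c[1]),int(c[0])),0,.3,(255,0,255))
    cv2.imwrite("pics/%s.png"%n,v)
o=robot.get_obs();print(o["time"],o["ee_pos"],o["orientation"],o["contact_force"],o["opening"])
E
```

```text
side 51.43791823169583 (array([0.187, 0.676, 0.621]), array([ 0.497, -0.672, -0.549]))
side trough 0.91 [240. 314.] [ 0.608 -0.025  0.   ]
side flap1_press 0.95 [243. 265.] [0.616 0.149 0.1  ]
side flap2_press 0.73 [220. 304.] [0.594 0.042 0.1  ]
side flap3_press 0.81 [199. 336.] [ 0.58  -0.068  0.1  ]
side flap4_press 0.97 [179. 367.] [ 0.565 -0.192  0.1  ]
side flap2_hinge 0.91 [209. 287.] [0.649 0.026 0.1  ]
side flap3_hinge 0.86 [190. 324.] [ 0.623 -0.086  0.1  ]
side flap4_hinge 0.82 [174. 353.] [ 0.605 -0.196  0.1  ]
side jar 0.93 [328. 201.] [0.637 0.32  0.   ]
side tape 0.65 [187. 392.] [ 0.56  -0.356  0.   ]
side screwdriver 0.43 [233. 251.] [0.749 0.035 0.   ]
side sprayer 0.6 [236. 239.] [0.766 0.061 0.   ]
top 52.91995212058721 (array([ 0.567, -0.007,  1.209]), array([ 0.046,  0.022, -0.999]))
top trough 0.88 [214. 295.] [ 0.611 -0.023  0.   ]
top flap1_press 0.86 [214. 234.] [0.609 0.139 0.1  ]
top flap1_press 0.63 [205. 273.] [0.632 0.034 0.1  ]
top flap2_press 0.32 [202. 175.] [0.645 0.294 0.1  ]
top flap3_press 0.84 [224. 314.] [ 0.578 -0.071  0.1  ]
top flap4_press 0.97 [232. 358.] [ 0.554 -0.186  0.1  ]
top flap1_hinge 0.88 [198. 236.] [0.653 0.133 0.1  ]
top flap2_hinge 0.74 [204. 277.] [0.635 0.025 0.1  ]
top flap3_hinge 0.75 [206. 316.] [ 0.625 -0.078  0.1  ]
top flap4_hinge 0.59 [212. 359.] [ 0.609 -0.19   0.1  ]
top jar 0.59 [205. 176.] [0.644 0.318 0.   ]
top tape 0.72 [221. 274.] [0.591 0.038 0.   ]
top screwdriver 0.62 [176. 344.] [ 0.717 -0.168  0.   ]
top sprayer 0.65 [158. 263.] [0.774 0.064 0.   ]
1.4 [ 0.148 -0.607  0.194] [[ 0.972  0.237  0.   ]
 [ 0.237 -0.972 -0.   ]
 [-0.     0.    -1.   ]] [-0.658  0.081  0.425] 0.9991884159459334
```

View pics/top.png

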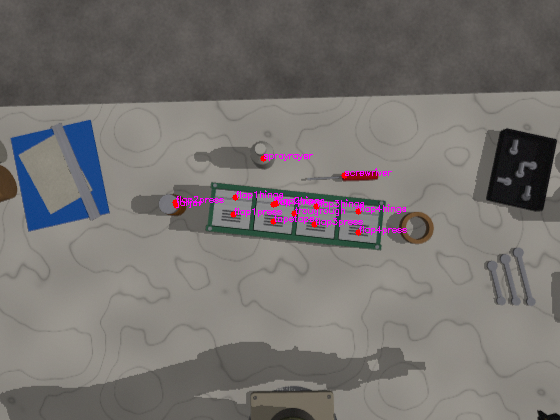

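View pics/side.png

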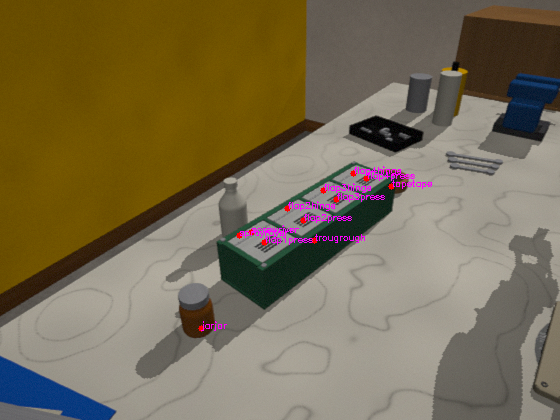

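The trough runs roughly along y with slight yaw. In the top view its corners are near (213,184), (383,203), (379,249) and (207,230). The jar is off the left end and the tape off the right, with the sprayer and screwdriver beyond. The side view agrees, and all flaps look closed. Next I fit the trough pose from both views.

```bash
python3 - <<'E'
from h import *
from scipy.optimize import least_squares
np.set_printoptions(precision=4,suppress=True)
P=[robot.read_camera(n) for n in("top","side")]
names=[(i,k) for i in(1,2,3,4) for k in("press","hinge")]
loc=lambda i,k:np.array([-.0185 if k=="press" else .0265,.168-.112*(i-1),.1])
W=lambda q,l:np.array([q[0]+np.cos(q[2])*l[0]-np.sin(q[2])*l[1],q[1]+np.sin(q[2])*l[0]+np.cos(q[2])*l[1],l[2]+q[3]])
q0=[.607,-.022,np.radians(-8.5),0]
obs=[]
for p in P:
    for n in names:
        X=proj(p,W(q0,loc(*n)))
        c=[np.array(r["centre"]) for r in robot.spot_point("flap%d_%s"%n,p)]
        c=[x for x in c if np.linalg.norm(x-X)<9]
        if c: obs.append((p,n,min(c,key=lambda x:np.linalg.norm(x-X))))
f=lambda q:np.concatenate([proj(p,W(q,loc(*n)))-c for p,n,c in obs])
s=least_squares(f,q0,loss="soft_l1");print(len(obs),s.x,np.degrees(s.x[2]),np.abs(f(s.x)).mean())
# top-face corners from picture: independent check
r=robot.regions_of("trough",P[0])[0]
print(cv2.minAreaRect(np.argwhere(r["region"])[:,::-1].astype(np.float32)))
v=P[0]["color"][:,:,::-1].copy(); v2=P[1]["color"][:,:,::-1].copy()
for p,a in((P[0],v),(P[1],v2)):
    pts=[proj(p,W(s.x,np.array([x,y,.1])))[::-1] for x,y in((-.065,-.232),(.065,-.232),(.065,.232),(-.065,.232))]
    cv2.polylines(a,[np.round(np.array(pts)*8).astype(int)],True,(0,0,255),1,cv2.LINE_AA,3)
    for n in names:
        c=proj(p,W(s.x,loc(*n)))[::-1];cv2.circle(a,tuple(np.round(c*8).astype(int)),8,(255,0,255),-1,cv2.LINE_AA,3)
cv2.imwrite("pics/fit.png",np.vstack([cv2.resize(v[165:265,190:400],(630,300)),cv2.resize(v2[150:310,180:440],(487,300)) if 0 else cv2.copyMakeBorder(cv2.resize(v2[150:310,180:440],(487,300)),0,0,0,143,cv2.BORDER_CONSTANT)]))
for i in(1,2,3,4):print(i,W(s.x,loc(i,"press")),W(s.x,loc(i,"hinge")))
E
```

```text
14 [ 0.605  -0.0168 -0.1205  0.0015] -6.9027466524103875 1.747593481327169
((295.3837585449219, 216.11395263671875), (175.75013732910156, 51.13973617553711), 5.957131385803223)
1 [0.6068 0.1522 0.1015] [0.6515 0.1468 0.1015]
2 [0.5934 0.041  0.1015] [0.638  0.0356 0.1015]
3 [ 0.5799 -0.0702  0.1015] [ 0.6246 -0.0756  0.1015]
4 [ 0.5664 -0.1813  0.1015] [ 0.6111 -0.1867  0.1015]
```

View pics/fit.png

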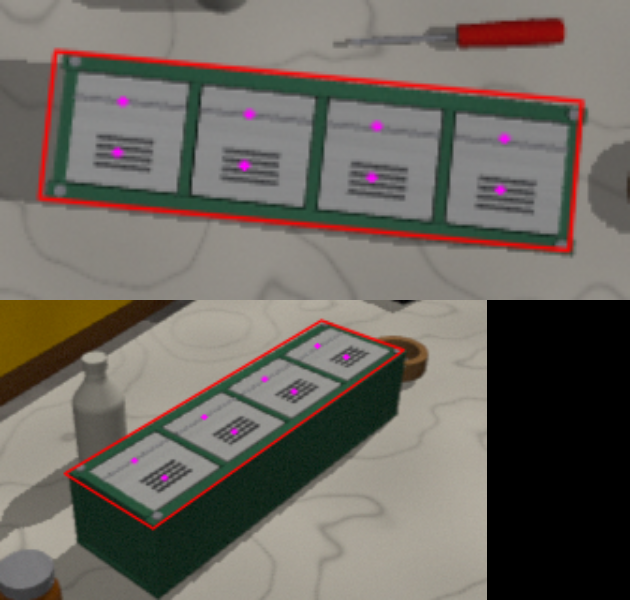

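Call:
servo_tool([
  [[1,-0.7,-0.2,0,0,0,1],[1,-0.7,-0.2,0,0,0,1],[1,-0.7,-0.2,0,0,0,1],[1,-0.7,-0.2,0,0,0,1],[1,-0.7,-0.2,0,0,0.12,1],[1,-0.7,-0.2,0,0,0.12,1],[1,-0.7,-0.2,0,0,0.12,1],[1,-0.7,-0.2,0,0,0.12,1]],
], squeeze=10)

```text
time: 3.02
ee_pos: [0.2447, -0.4972, 0.218]
orientation: [[0.99, -0.144, 0.0], [-0.144, -0.99, -0.0], [0.0, 0.0, -1.0]]
contact_force: [0.3, -0.4, 0.2]
opening: 0.478
```

The fit agrees with both views, and the heights match. The top view suggests shifting about 4 mm in -y. Moving over flap 4.

Call:
servo_tool([
  [[0.76,-0.98,0,0,0,-0.008,1],[0.76,-0.98,0,0,0,-0.008,1],[0.76,-0.98,0,0,0,-0.008,1],[0.76,-0.98,0,0,0,-0.008,1],[0.76,-0.98,0,0,0,-0.008,1]],
])

```text
time: 3.43
ee_pos: [0.3559, -0.3886, 0.2182]
orientation: [[0.995, -0.1, 0.002], [-0.1, -0.995, 0.001], [0.002, -0.001, -1.0]]
contact_force: [-0.2, -0.5, 0.2]
opening: 0.096
```

Call:
servo_tool([
  [[0.76,-0.98,0,0,0,0,1],[0.76,-0.98,0,0,0,0,1],[0.76,-0.98,0,0,0,0,1],[0.76,-0.98,0,0,0,0,1],[0.76,-0.98,0,0,0,0,1]],
])

```text
time: 3.85
ee_pos: [0.4588, -0.2817, 0.218]
orientation: [[0.995, -0.101, 0.002], [-0.101, -0.995, 0.002], [0.001, -0.002, -1.0]]
contact_force: [0.1, 0.1, 0.8]
opening: 0.004
```

Call:
servo_tool([
  [[0.76,-0.98,0.4,0,0,0,1],[0.76,-0.98,0.4,0,0,0,1],[0.76,-0.98,0.6,0,0,0,1],[0.76,-0.98,0.6,0,0,0,1],[0.76,-0.98,0.6,0,0,0,1],[0.76,-0.98,0.6,0,0,0,1]],
])

```text
time: 4.35
ee_pos: [0.5587, -0.1787, 0.144]
orientation: [[0.994, -0.106, -0.003], [-0.106, -0.994, 0.002], [-0.003, -0.001, -1.0]]
contact_force: [-0.3, 0.3, 0.6]
opening: 0.005
```

Call:
servo_tool([
  [[0.065,0.05,0.18,0,0,0,1],[0.065,0.05,0.3,0,0,0,1],[0.065,0.05,0.34,0,0,0,1],[0.065,0.05,0.34,0,0,0,1],[0.065,0.05,0.34,0,0,0,1]],
])

```text
time: 4.77
ee_pos: [0.5658, -0.1882, 0.1061]
orientation: [[0.994, -0.113, 0.001], [-0.113, -0.994, -0.001], [0.001, 0.001, -1.0]]
contact_force: [-0.3, 0.3, 1.2]
opening: 0.004
```

Call:
servo_tool([
  [[0,0,0.01,0,0,0,1],[0,0,0.02,0,0,0,1],[0,0,0.03,0,0,0,1],[0,0,0.04,0,0,0,1],[0,0,0.05,0,0,0,1],[0,0,0.05,0,0,0,1]],
])

```text
time: 5.27
ee_pos: [0.5658, -0.187, 0.0989]
orientation: [[0.994, -0.113, -0.0], [-0.113, -0.994, 0.0], [-0.0, 0.0, -1.0]]
contact_force: [-0.4, 0.2, 0.1]
opening: 0.006
```

Call:
servo_tool([
  [[0,0,0.01,0,0,0,1],[0,0,0.02,0,0,0,1],[0,0,0.03,0,0,0,1],[0,0,0.04,0,0,0,1],[0,0,0.04,0,0,0,1]],
])

```text
time: 5.68
ee_pos: [0.5658, -0.1871, 0.0939]
orientation: [[0.994, -0.113, -0.0], [-0.113, -0.994, 0.0], [-0.0, -0.0, -1.0]]
contact_force: [0.3, 0.3, -1.0]
opening: 0.006
```

Call:
servo_tool([
  [[0,0,0.01,0,0,0,1],[0,0,0.02,0,0,0,1],[0,0,0.03,0,0,0,1],[0,0,0.04,0,0,0,1],[0,0,0.04,0,0,0,1]],
])

```text
time: 6.1
ee_pos: [0.5658, -0.1871, 0.0891]
orientation: [[0.994, -0.113, -0.0], [-0.113, -0.994, 0.0], [-0.0, -0.0, -1.0]]
contact_force: [0.4, -0.2, 0.3]
opening: 0.004
```

```bash
python3 - <<'E'
from h import *
a=robot.read_camera("side")["color"];b=robot.read_camera("wrist")["color"]
o=robot.get_obs();print(o["time"],o["ee_pos"],o["contact_force"],o["ft_torque"])
cv2.imwrite("pics/p4.png",np.hstack([cv2.resize(a[100:310,200:480],(400,300)),cv2.resize(b,(400,300))])[:,:,::-1])
E
```

```text
6.2 [ 0.56592866 -0.18709506  0.08940191] [-0.02126756 -0.03096713  0.25851929] [-0.00581938  0.01880118 -0.02719256]
```

View pics/p4.png

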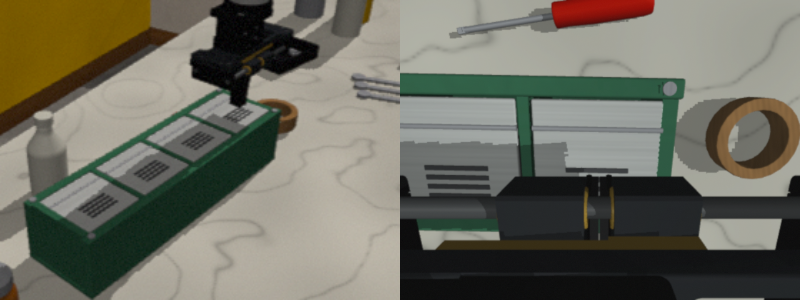

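```bash
python3 - <<'E'
from h import *
p=robot.read_camera("side");o=robot.get_obs()
print(proj(p,np.array(o["ee_pos"])),proj(p,np.array([.5664,-.1863,.1])))
a=p["color"][130:240,310:420];b=robot.read_camera("top")["color"][160:270,310:420]
cv2.imwrite("pics/z4.png",np.hstack([cv2.resize(x,(400,400),interpolation=cv2.INTER_CUBIC) for x in(a,b)])[:,:,::-1])
E
```

```text
[183.32996344 365.17939857] [179.62645399 365.25846329]
```

View pics/z4.png

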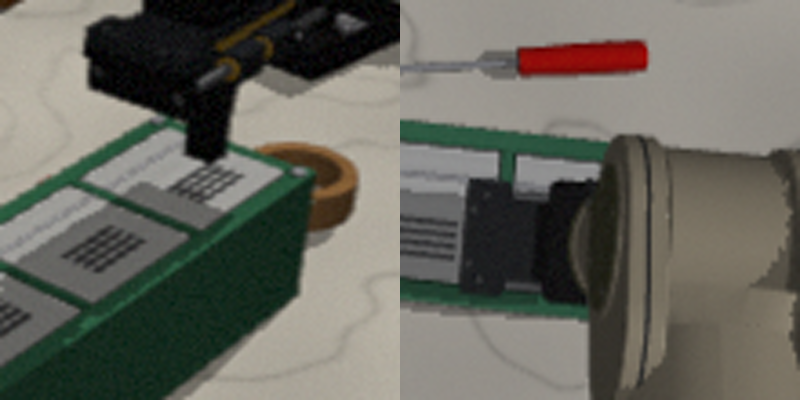

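The fingertip appears at about row 174 in the side view, while the reported TCP projects to row 183. So the shut fingertips look higher than the reported TCP and have not touched flap 4, which looks flat. I'll keep lowering in small steps.

Call:
servo_tool([
  [[0,0,0.01,0,0,0,1],[0,0,0.02,0,0,0,1],[0,0,0.03,0,0,0,1],[0,0,0.04,0,0,0,1],[0,0,0.05,0,0,0,1]],
])

```text
time: 6.72
ee_pos: [0.5659, -0.1871, 0.0833]
orientation: [[0.994, -0.113, -0.0], [-0.113, -0.994, -0.0], [-0.0, 0.0, -1.0]]
contact_force: [0.7, 0.2, 0.5]
opening: 0.0
```

Call:
servo_tool([
  [[0,0,0.01,0,0,0,1],[0,0,0.02,0,0,0,1],[0,0,0.03,0,0,0,1],[0,0,0.03,0,0,0,1]],
])

```text
time: 7.05
ee_pos: [0.5658, -0.187, 0.0796]
orientation: [[0.994, -0.113, -0.0], [-0.113, -0.994, 0.0], [-0.0, -0.0, -1.0]]
contact_force: [0.3, 0.2, 0.5]
opening: 0.002
```

Call:
servo_tool([
  [[0,0,0.01,0,0,0,1],[0,0,0.02,0,0,0,1],[0,0,0.03,0,0,0,1],[0,0,0.03,0,0,0,1]],
])

```text
time: 7.38
ee_pos: [0.5658, -0.1871, 0.076]
orientation: [[0.994, -0.113, -0.0], [-0.113, -0.994, 0.0], [-0.0, 0.0, -1.0]]
contact_force: [0.4, -0.5, -0.4]
opening: 0.005
```

Call:
servo_tool([
  [[0,0,0.01,0,0,0,1],[0,0,0.02,0,0,0,1],[0,0,0.03,0,0,0,1],[0,0,0.03,0,0,0,1]],
])

```text
time: 7.72
ee_pos: [0.5658, -0.1871, 0.0723]
orientation: [[0.994, -0.113, -0.0], [-0.113, -0.994, 0.0], [-0.0, -0.0, -1.0]]
contact_force: [-0.4, -0.0, 0.8]
opening: 0.006
```

```bash
python3 - <<'E'
from h import *
p=robot.read_camera("side");o=robot.get_obs()
print(proj(p,np.array(o["ee_pos"])),o["ee_pos"],o["contact_force"])
a=p["color"][130:240,310:420];b=robot.read_camera("wrist")["color"]
cv2.imwrite("pics/z5.png",np.hstack([cv2.resize(a,(400,400),interpolation=cv2.INTER_CUBIC),cv2.resize(b[100:380,140:420],(400,400))])[:,:,::-1])
E
```

```text
[189.35068006 364.59763234] [ 0.56585565 -0.18706721  0.0724954 ] [ 0.09250353  0.42361329 -0.82327676]
```

View pics/z5.png

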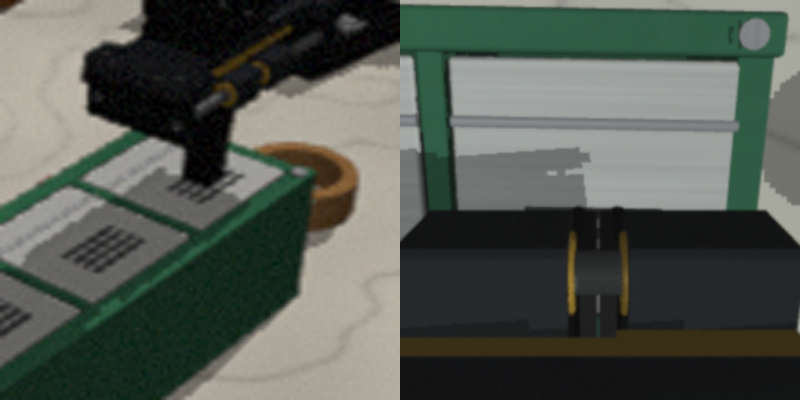

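Tip at about row 181 in the side view, just at the ribs of the still-flat flap 4. The TCP projects to row 189, so the shut tips sit about 24 mm above the reported TCP. Contact should come within a few millimetres.

Call:
servo_tool([
  [[0,0,0.01,0,0,0,1],[0,0,0.02,0,0,0,1],[0,0,0.02,0,0,0,1]],
])

```text
time: 8.07
ee_pos: [0.5662, -0.1872, 0.0715]
orientation: [[0.994, -0.113, 0.0], [-0.113, -0.994, -0.001], [0.001, 0.001, -1.0]]
contact_force: [-4.6, 2.1, 11.7]
opening: 0.008
```

Call:
servo_tool([
  [[0,0,0.01,0,0,0,1],[0,0,0.02,0,0,0,1],[0,0,0.02,0,0,0,1]],
])

```text
time: 8.32
ee_pos: [0.5663, -0.1872, 0.0713]
orientation: [[0.994, -0.113, 0.001], [-0.113, -0.994, -0.001], [0.001, 0.001, -1.0]]
contact_force: [-14.4, 3.1, 31.4]
opening: 0.008
```

Call:
servo_tool([
  [[0,0,0.01,0,0,0,1],[0,0,0.02,0,0,0,1],[0,0,0.02,0,0,0,1]],
])

```text
time: 8.57
ee_pos: [0.5664, -0.1873, 0.0712]
orientation: [[0.994, -0.113, 0.001], [-0.113, -0.994, -0.002], [0.002, 0.002, -1.0]]
contact_force: [-23.8, 6.2, 51.4]
opening: 0.007
```

Flap 4 is latched: about 50 N with no travel, and contact at reported z ≈ 0.072. Next is flap 3.

Call:
servo_tool([
  [[0,0,-0.25,0,0,0,1],[0,-0.3,-0.25,0,0,0,1],[0,-0.6,-0.25,0,0,0,1],[0,-0.93,-0.25,0,0,0,1],[0,-0.93,-0.15,0,0,0,1],[0,-0.93,-0.09,0,0,0,1],[0,-0.93,-0.09,0,0,0,1],[0,-0.93,-0.09,0,0,0,1]],
])

```text
time: 9.23
ee_pos: [0.578, -0.0778, 0.0757]
orientation: [[0.993, -0.115, -0.001], [-0.115, -0.993, -0.001], [-0.001, 0.001, -1.0]]
contact_force: [0.0, 0.0, -0.4]
opening: 0.004
```

Call:
servo_tool([
  [[0,0,0.015,0,0,0,1],[0,0,0.03,0,0,0,1],[0,0,0.04,0,0,0,1],[0,0,0.04,0,0,0,1]],
])

```text
time: 9.57
ee_pos: [0.5787, -0.0769, 0.0716]
orientation: [[0.994, -0.114, 0.0], [-0.114, -0.994, -0.0], [0.0, 0.0, -1.0]]
contact_force: [1.0, -1.0, 0.0]
opening: 0.007
```

Call:
servo_tool([
  [[0,0,0.01,0,0,0,1],[0,0,0.02,0,0,0,1],[0,0,0.02,0,0,0,1]],
])

```text
time: 9.82
ee_pos: [0.5788, -0.0769, 0.0714]
orientation: [[0.994, -0.114, 0.001], [-0.114, -0.994, -0.001], [0.001, 0.001, -1.0]]
contact_force: [-10.0, -1.7, 22.2]
opening: 0.004
```

Flap 3 is latched (22 N, no travel). Next is flap 2.

Call:
servo_tool([
  [[0,0,-0.2,0,0,0,1],[0,-0.3,-0.2,0,0,0,1],[0,-0.6,-0.2,0,0,0,1],[0,-0.93,-0.2,0,0,0,1],[0,-0.93,-0.1,0,0,0,1],[0,-0.93,-0.05,0,0,0,1],[0,-0.93,-0.05,0,0,0,1],[0,-0.93,-0.05,0,0,0,1]],
])

```text
time: 10.48
ee_pos: [0.5908, 0.033, 0.0746]
orientation: [[0.993, -0.115, -0.001], [-0.115, -0.993, -0.001], [-0.001, 0.001, -1.0]]
contact_force: [0.5, 0.3, 0.3]
opening: 0.005
```

Call:
servo_tool([
  [[0,0,0.015,0,0,0,1],[0,0,0.03,0,0,0,1],[0,0,0.04,0,0,0,1],[0,0,0.04,0,0,0,1]],
])

```text
time: 10.82
ee_pos: [0.5916, 0.0334, 0.0715]
orientation: [[0.993, -0.114, 0.001], [-0.114, -0.993, -0.001], [0.001, 0.001, -1.0]]
contact_force: [-4.0, -2.0, 8.7]
opening: 0.005
```

Call:
servo_tool([
  [[0,0,0.01,0,0,0,1],[0,0,0.02,0,0,0,1],[0,0,0.02,0,0,0,1]],
])

```text
time: 11.07
ee_pos: [0.5917, 0.0334, 0.0713]
orientation: [[0.993, -0.114, 0.002], [-0.114, -0.993, -0.002], [0.002, 0.002, -1.0]]
contact_force: [-14.1, -3.2, 30.7]
opening: 0.004
```

Flap 2 is latched too. Next is flap 1.

Call:
servo_tool([
  [[0,0,-0.2,0,0,0,1],[0,-0.3,-0.2,0,0,0,1],[0,-0.6,-0.2,0,0,0,1],[0.01,-0.93,-0.2,0,0,0,1],[0.01,-0.93,-0.1,0,0,0,1],[0.01,-0.93,-0.05,0,0,0,1],[0.01,-0.93,-0.05,0,0,0,1],[0.01,-0.93,-0.05,0,0,0,1]],
])

```text
time: 11.73
ee_pos: [0.605, 0.1434, 0.0735]
orientation: [[0.993, -0.115, -0.001], [-0.115, -0.993, -0.001], [-0.001, 0.001, -1.0]]
contact_force: [-0.6, -0.2, -0.1]
opening: 0.006
```

Call:
servo_tool([
  [[0,0,0.015,0,0,0,1],[0,0,0.03,0,0,0,1],[0,0,0.04,0,0,0,1],[0,0,0.04,0,0,0,1]],
])

```text
time: 12.07
ee_pos: [0.6054, 0.1443, 0.0693]
orientation: [[0.993, -0.114, 0.001], [-0.114, -0.993, -0.001], [0.001, 0.001, -1.0]]
contact_force: [0.6, -0.9, 1.8]
opening: 0.006
```

Call:
servo_tool([
  [[0,0,0.01,0,0,0,1],[0,0,0.02,0,0,0,1],[0,0,0.03,0,0,0,1],[0,0,0.03,0,0,0,1]],
])

```text
time: 12.4
ee_pos: [0.6051, 0.1455, 0.0653]
orientation: [[0.994, -0.113, 0.0], [-0.113, -0.994, 0.0], [0.0, -0.0, -1.0]]
contact_force: [0.8, -0.5, 1.4]
opening: 0.006
```

Flap 1 rocks: it sank 6 mm under about 1.5 N. I'll push it open, tilting the tool back slightly so the gripper body clears the flap's rising rear part.

Call:
servo_tool([
  [[0.01,0,0.02,0,0.01,0,1],[0.02,0,0.04,0,0.02,0,1],[0.03,0,0.06,0,0.03,0,1],[0.04,0,0.08,0,0.045,0,1],[0.05,0,0.1,0,0.055,0,1],[0.06,0,0.12,0,0.067,0,1],[0.07,0,0.14,0,0.067,0,1],[0.08,0,0.15,0,0.067,0,1],[0.08,0,0.15,0,0.067,0,1]],
])

```text
time: 13.15
ee_pos: [0.6139, 0.1451, 0.0469]
orientation: [[0.972, -0.112, 0.205], [-0.11, -0.994, -0.023], [0.207, -0.0, -0.978]]
contact_force: [-3.1, 1.9, 1.4]
opening: 0.006
```

```bash
python3 - <<'E'
from h import *
p=robot.read_camera("side");o=robot.get_obs()
print(proj(p,np.array(o["ee_pos"])),o["ee_pos"],o["contact_force"])
a=p["color"][140:300,200:360]
cv2.imwrite("pics/f1.png",cv2.resize(a,(560,560),interpolation=cv2.INTER_CUBIC)[:,:,::-1])
E
```

```text
[262.58243348 267.72629937] [0.61396572 0.14495423 0.04690575] [-2.79925202  2.69762935  1.97118574]
```

View pics/f1.png

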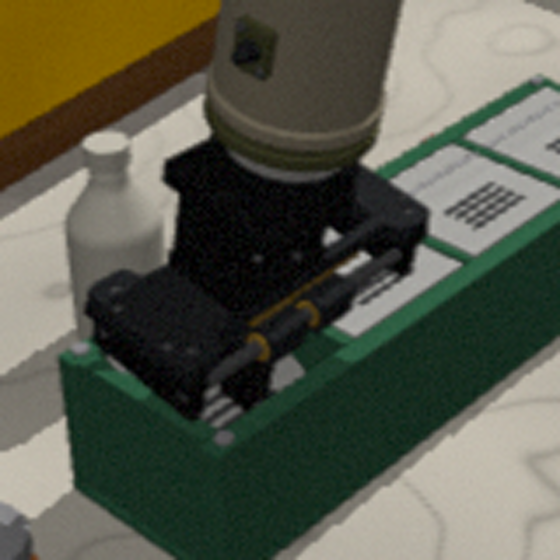

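The flap is tipping and the gripper body is clear of the rims. Now I sweep forward toward the pin.

Call:
servo_tool([
  [[0.025,0,0.01,0,0,0,1],[0.05,0,0.02,0,0,0,1],[0.075,0,0.032,0,0,0,1],[0.1,0,0.043,0,0,0,1],[0.12,0,0.052,0,0,0,1],[0.12,0,0.052,0,0,0,1]],
])

```text
time: 13.7
ee_pos: [0.6296, 0.1421, 0.0434]
orientation: [[0.972, -0.113, 0.206], [-0.111, -0.994, -0.024], [0.207, 0.001, -0.978]]
contact_force: [-3.9, -0.2, -1.0]
opening: 0.003
```

Call:
servo_tool([
  [[0.02,0,0.01,0,0,0,1],[0.036,0,0.015,0,0,0,1],[0.036,0,0.015,0,0,0,1]],
])

```text
time: 13.95
ee_pos: [0.6336, 0.1417, 0.0425]
orientation: [[0.972, -0.113, 0.205], [-0.111, -0.994, -0.024], [0.207, 0.001, -0.978]]
contact_force: [-4.8, 0.8, -1.6]
opening: 0.007
```

Call:
servo_tool([
  [[0.015,0,0.004,0,0,0,1],[0.025,0,0.006,0,0,0,1],[0.025,0,0.006,0,0,0,1]],
])

```text
time: 14.2
ee_pos: [0.6351, 0.1416, 0.042]
orientation: [[0.973, -0.113, 0.203], [-0.11, -0.994, -0.025], [0.204, 0.002, -0.979]]
contact_force: [-13.3, -0.7, 2.6]
opening: 0.008
```

Call:
servo_tool([
  [[-0.05,0,-0.02,0,0,0,1],[-0.1,0,-0.1,0,0,0,1],[-0.1,0,-0.3,0,0,0,1],[-0.1,0,-0.6,0,0,0,1],[-0.3,0,-1,0,0,0,1],[-0.8,0,-1,0,0,0,1],[-1,0,-1,0,0,0,1],[-1,0,-1,0,0,0,1],[-1,0,-1,0,0,0,1]],
])

```text
time: 14.95
ee_pos: [0.4942, 0.158, 0.1367]
orientation: [[0.971, -0.111, 0.21], [-0.108, -0.994, -0.025], [0.212, 0.002, -0.977]]
contact_force: [0.3, 0.3, 0.5]
opening: 0.007
```

```bash
python3 - <<'E'
from h import *
p=robot.read_camera("side");t=robot.read_camera("top");o=robot.get_obs()
print(o["time"],o["ee_pos"],o["contact_force"])
v=p["color"].copy()
q=np.array([.605,-.0205,-.1205]);c,s=np.cos(q[2]),np.sin(q[2])
W=lambda x,y,z:np.array([q[0]+c*x-s*y,q[1]+s*x+c*y,z])
for th,col in((45,(255,0,0)),(60,(255,255,0)),(68,(0,255,255))):
    a=np.radians(th);L=lambda u,y:W(.0265-u*np.cos(a),.168+y,.1-u*np.sin(a))
    pts=[proj(p,L(-.022,y))[::-1] for y in(-.05,.05)]
    cv2.polylines(v,[np.round(np.array(pts)*8).astype(int)],False,col,1,cv2.LINE_AA,3)
a=cv2.resize(p["color"][180:310,200:330],(400,400),interpolation=cv2.INTER_CUBIC);b=cv2.resize(v[180:310,200:330],(400,400),interpolation=cv2.INTER_CUBIC)
cv2.imwrite("pics/end.png",np.hstack([a,b])[:,:,::-1])
for n in("jar","tape","screwdriver","sprayer"):
    for w,k in(("side",p),("top",t)):
        r=robot.spot_point(n,k)
        if r: print(n,w,np.round(r[0]["centre"]),round(r[0]["score"],2))
E
```

```text
15.05 [0.49691231 0.15760483 0.13698467] [ 1.0912795  -0.3091232   0.70893022]
jar side [327. 200.] 0.91
jar top [204. 173.] 0.73
tape side [185. 392.] 0.83
tape top [227. 415.] 0.85
screwdriver side [233. 236.] 0.31
screwdriver top [178. 342.] 0.67
sprayer side [233. 240.] 0.87
sprayer top [159. 265.] 0.63
```

View pics/end.png

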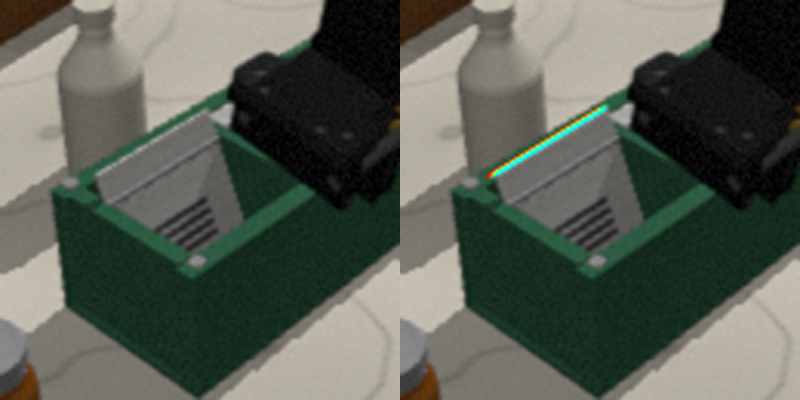

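Flap 1 stands steeply open, and the far rim of its raised part is up. The arm is clear and the bystanders are where they were. I'll lift away, make one numeric angle check, and hand in.

Call:
servo_tool([
  [[-0.2,0,-0.5,0,0,0,1],[-0.4,0,-0.8,0,0,0,1],[-0.4,0,-0.8,0,0,0,1],[-0.4,0,-0.8,0,0,0,1],[-0.4,0,-0.8,0,0,0,1]],
])

```text
time: 15.87
ee_pos: [0.4298, 0.1657, 0.2207]
orientation: [[0.971, -0.112, 0.211], [-0.11, -0.994, -0.024], [0.212, -0.0, -0.977]]
contact_force: [0.4, -0.1, -0.9]
opening: 0.003
```

```bash
python3 - <<'E'
from h import *
O={"press":[],"hinge":[]}
for n in("side","top"):
    p=robot.read_camera(n)
    for k in O:
        for r in robot.spot_point("flap1_"+k,p):
            X=atz(p,r["centre"],.07 if k=="press" else .1)
            if abs(X[1]-.145)<.05: O[k].append((p,r["centre"]));print(n,k,np.round(r["centre"]),round(r["score"],2));break
P={k:tri(v) for k,v in O.items() if len(v)==2};print(P)
if len(P)==2:
    d=P["press"]-P["hinge"];print(np.linalg.norm(d),np.degrees(np.arctan2(-d[2],np.hypot(d[0],d[1]))))
o=robot.get_obs();print(o["time"],o["ee_pos"],o["contact_force"])
E
```

```text
side press [257. 256.] 0.64
side hinge [237. 255.] 0.92
top press [204. 236.] 0.57
top hinge [199. 233.] 0.92
{'press': array([0.6436032 , 0.14253349, 0.04518192]), 'hinge': array([0.64964783, 0.14010077, 0.09436083])}
0.04960867665812958 82.4527390817222
16.1667 [0.42923546 0.16507805 0.21847635] [ 0.13044161 -0.54711406 -0.36276354]
```

```bash
python3 -c "
from workcell import robot
print(robot.job_done())"
```

```text
the job is handed in; nothing more can be done
None
```

Flap 1, the leftmost, was the free one. I pushed it wide open and handed the job in with the arm clear of everything.

- **Finding the flap:** I pressed the flaps in the order 4, 3, 2, 1. Flaps 4, 3 and 2 held firm at about 51, 22 and 31 N. Flap 1 sank under about 1.5 N, slightly below the stated 2–6 N.
- **Opening it:** I pushed flap 1 down and forward. At the end the force rose to about 13 N, which suggests it reached its stop.
- **How far open:** Finger geometry gives about 62–67°. The two-view network check gave 82°, more than the 68.7° stop allows, so that figure is noisy. Both are well past 45°, and the picture shows the flap standing steeply open.
- **Bystanders:** The jar, sprayer, tape and screwdriver appear where they were. Most network positions repeated within about 3 pixels. The exceptions were the first top-view tape detection, which was a misdetection, and the low-score side-view screwdriver detections, which were 15 pixels apart.
- **Disagreement:** The shut fingertips touched the 100 mm high flaps when the reported TCP was at about 72 mm, so the tips sat about 28 mm above it. I worked from contact force instead.
- **Time and forces:** The clock stood at about 16 s of the 48 s allowed. The highest force I read was about 57 N, from the fingertips on flap 4. I saw no contact by the arm or the gripper's body.

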